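# Push the dropper-bottle crate down the roller lane to behind its one-way stop

## Task

Push the wooden crate of dropper bottles off the steel infeed plate and down the roller lane until it is fully home at the far end, with the red one-way stop sprung up behind it so that it cannot roll out again. Line it up with the lane first: neither the crate nor the gripper may touch the guide rails on either side. Push the crate by the outside of its walls; do not grip it, lift it or reach into it, do not touch the bottles in it or the red stop, leave everything else on the table where it is, and finish clear of the crate.

Things in the scene. Friction and masses are not known exactly. Their poses are not given: they have to be found in the camera images.
- lane: roller lane fixed to the table. +x is the way in, +y to the left of that, z up; origin on the table under the middle of the lane mouth. Running surface level, z = 24 mm: steel infeed plate (x -190 to 0, 216 wide), then two rows of orange wheels (x 0 to 240, y = +/-29; the crate rolls lightly, drag about 1 to 2 N, and stops within a few mm when no longer pushed)
- end_stop (a point): centre of the faces of the two rubber buffers on the grey end stop (68 mm high), at x = 244, y = 0, z = 42 mm in the lane's frame. A crate that is home touches them or stands up to 6 mm short, its centre at x = 178 to 184
- rail_left: left guide rail: round steel bar, 8 mm thick, x = 10 to 240 mm in the lane's frame (which is also its own frame), flared outwards by 11 mm from x = 10 to -10. Its axis is at y = +58.5, z = 38 (top at 42), its inner side at y = +54.5. Held from outside by three posts, 14 mm across, at y = 70, up to z = 46
- rail_right: right guide rail: the same, mirrored, inner side at y = -54.5 mm: 109 mm between the rails, for a crate 91 mm wide
- one_way_stop (a joint): red sprung pawl, 13 mm wide, between the wheel rows, pivoted at x = 62 mm of the lane. 0 rad: up, nose at x = 115, 9 mm above the running surface; grows as it is pressed down; 0.17: nose level with the surface. The incoming crate presses it down by itself (2 N or less); it springs up once the crate's rear face is past x = 118
- stop_nose (a point): top of the pawl's nose, the edge that stands behind the crate when it is home
- crate: open wooden crate, 120 mm long (own x, leading end +x), 91 wide (y), 50 high, walls 4 mm, 0.2 to 0.45 kg empty; origin: centre of its underside. Starts on the infeed plate before the mouth, up to 24 mm off the lane's middle line, turned up to 0.2 rad. Slides on the plate with 2 to 6 N of friction and does not tip when pushed on its walls. In the lane its walls rise 32 mm above the guide rails
- vial_0: white 10 ml dropper bottle with black cap, 21 mm across, 66 mm high (its top 70 mm above the crate's underside, 20 mm above its walls), standing loosely in a card cell of the crate; origin at the centre of its foot, which is at (-43, -28, 4) mm in the crate's frame
- vial_1: white 10 ml dropper bottle with black cap, 21 mm across, 66 mm high (its top 70 mm above the crate's underside, 20 mm above its walls), standing loosely in a card cell of the crate; origin at the centre of its foot, which is at (-43, 28, 4) mm in the crate's frame
- vial_2: white 10 ml dropper bottle with black cap, 21 mm across, 66 mm high (its top 70 mm above the crate's underside, 20 mm above its walls), standing loosely in a card cell of the crate; origin at the centre of its foot, which is at (-14, 0, 4) mm in the crate's frame
- vial_3: white 10 ml dropper bottle with black cap, 21 mm across, 66 mm high (its top 70 mm above the crate's underside, 20 mm above its walls), standing loosely in a card cell of the crate; origin at the centre of its foot, which is at (14, -28, 4) mm in the crate's frame
- vial_4: white 10 ml dropper bottle with black cap, 21 mm across, 66 mm high (its top 70 mm above the crate's underside, 20 mm above its walls), standing loosely in a card cell of the crate; origin at the centre of its foot, which is at (43, 0, 4) mm in the crate's frame
- vial_5: white 10 ml dropper bottle with black cap, 21 mm across, 66 mm high (its top 70 mm above the crate's underside, 20 mm above its walls), standing loosely in a card cell of the crate; origin at the centre of its foot, which is at (43, 28, 4) mm in the crate's frame
- lever_capper: green lever press with a black ball on its lever, fixed on the right side of the table, 335 mm high, not used; keep the arm clear of it. Origin under its middle
- fstyle_can: white plastic can, 59x111x196 mm, at the back of the table; origin under its centre
- amber_bottle: amber bottle with red cap, 68 mm across, 118 mm high, at the back; origin under its centre
- steel_cup: steel cup, 65 mm across, 66 mm high, at the back left; origin under its centre
- gold_cap: loose gold screw cap, 47 mm across, 19 mm high, on the right between the green press and the blue box; origin under its centre
- scissors: scissors with red handles, 202x88x11 mm, flat at the front left; origin near the screw
- scraper: beige scraper, 56x115x9 mm, flat at the back right beside the blue box; origin under its centre

How it is judged:
On the way:
1. the crate, pushed into the lane, runs over the one-way stop and presses it down (value of joint one_way_stop above 0.12 rad and x of crate in the frame of lane above 0.06 m), for 0.1 s.
At the end, for the whole second after the job is handed in: The crate stands level on the wheels at the end of the lane (its centre 174 to 190 mm past the mouth, within 9 mm of the lane's middle and 0.12 rad of its direction), at rest, the one-way stop is up again behind it (under 0.05 rad), and all six dropper bottles stand in their cells (x of crate in the frame of lane between 0.174 and 0.19 m and y of crate in the frame of lane between -0.009 and 0.009 m and z of crate in the frame of lane between 0.02 and 0.028 m and angle between the x axis of crate and the x axis of lane, either way round below 0.12 rad and angle between crate's own z axis and vertical below 0.05 rad and value of joint one_way_stop below 0.05 rad and linear speed of crate below 0.01 m/s and z of each of vial_0, vial_1, vial_2, vial_3, vial_4, vial_5 in the frame of crate below 0.012 m and angle between each of vial_0, vial_1, vial_2, vial_3, vial_4, vial_5's own z axis and vertical below 0.3 rad); the robot touches nothing.
It fails at once if the crate, the gripper or anything else touches a guide rail (contact force between anything else and rail_left above 0.3 N or contact force between anything else and rail_right above 0.3 N).
It fails at once if the crate is gripped or reached into, lifted over 10 mm, tipped over 10 degrees, or drops off the infeed plate (z of crate in the frame of lane above 0.034 m or z of crate in the frame of lane below 0.016 m or angle between crate's own z axis and vertical above 0.175 rad or (x of the grasp point in the frame of crate between -0.0605 and 0.0605 m and y of the grasp point in the frame of crate between -0.046 and 0.046 m and z of the grasp point in the frame of crate below 0.055 m)).
It fails at once if the robot touches a dropper bottle, or one comes out of its cell (contact force between any of the arm, the fingers and vial_0 above 0.5 N or contact force between any of the arm, the fingers and vial_1 above 0.5 N or contact force between any of the arm, the fingers and vial_2 above 0.5 N or contact force between any of the arm, the fingers and vial_3 above 0.5 N or contact force between any of the arm, the fingers and vial_4 above 0.5 N or contact force between any of the arm, the fingers and vial_5 above 0.5 N or z of any of vial_0, vial_1, vial_2, vial_3, vial_4, vial_5 in the frame of crate above 0.02 m).
It fails at once if the robot works the one-way stop itself (contact force between any of the fingers, the arm and one_way_stop above 0.5 N).
It fails at once if one of the things standing around is moved by more than 15 mm (distance of any of fstyle_can, amber_bottle, steel_cup, gold_cap, scissors, scraper from where it was at the start of the episode above 0.015 m).
It also fails if it takes over 67 s, if anything falls off the work surface, if the arm or the gripper's body presses on something with over 40 N, if the wrist force passes 120 N, or if a joint passes its speed limit or range.

## Robot

A 7-joint arm with a two-finger parallel gripper is mounted at the origin on a cart in front of the work surface, level with it; the furniture and walls round the work are solid. World frame = base frame: x ahead of the robot, y to its left, z up, the work surface at z = 0. Lengths are in m, angles in rad, forces in N, time in s.
With the tool pointing down it reaches from about 0.425 to 0.825 m from the base axis. Payload 3.6 kg.
Tool frame: the origin (TCP) lies where the fingers leave the gripper's body, on its centre line; the fingertips stand 73 mm ahead of it and the grasp point (between the pads) lies 54 mm ahead of it; x points along the fingers, y is the direction in which the jaws open and shut, and the axes are right-handed (so a half turn about x gives the same grasp; the last joint's range is limited). The gripper opens to 85 mm and grips with 20 to 120 N. Pads are 22 mm wide; open, the fingers measure 114 mm over their backs; the gripper's body (76 mm by 85 mm) begins 54 mm behind the grasp point. The pads swing forward as they close: fully open they stand 13 mm farther back than shut.
Start: joints at [-1.367, 0.615, -0.013, 1.423, 0.008, 1.103, -0.04], TCP at [0.148, 0.633, 0.304] pointing down, gripper open.
Joint ranges: [-3.12, 3.12], [-0.3, 2.06], [-1.34, 1.32], [0.26, 2.42], [-1.36, 4.5], [0.01, 1.98], [-2.84, 2.84]. Speed limits (rad/s): [2.79, 2.79, 3.14, 3.14, 3.14, 3.14, 3.14].

## Interface

Orientations are given as a unit quaternion [x, y, z, w].
In Python, from station import arm, snapshot, camera_info, ticket gives the robot as it stands. Calls block until the motion is done:
- arm.movep(position, orientation): joint-space move of the TCP to a pose.
- arm.line_to(position, velocity=0.15, ori=None): straight line of the TCP; ori=None keeps the orientation; velocity is the mean speed in m/s.
- arm.move_j(angles): joint-space move.
- arm.move_gripper(opening, effort=None): opening from 0.0 (shut) to 1.0 (fully open); effort is the grip in N (None keeps the last); returns when the fingers have stopped.
- arm.pause(seconds).
- arm.ik(position, orientation): joint angles nearest the present ones, or None.
- snapshot(name): name is "scene" or "side" or "wrist"; returns the picture (420x560x3 uint8, blue, green, red); there is no depth.
- camera_info(name): a dict with "fx", "fy", "cx", "cy" (pixels), "R" (3x3) and "t" (3): a world point X has camera coordinates R X + t; the wrist camera has in their place "T_tool_cam" (4x4, takes a point from camera to tool coordinates, whose origin is the TCP and whose axes are the tool frame's). Camera axes: x right, y down, z forward; pixel columns grow to the right and rows downward; lengths in m; the calibration is good to about 2 mm. A picture is of the moment at which its call begins: read the wrist's pose just before it. camera_info takes no time and is no camera call.
A pose or a line that the arm cannot do raises arm.MotionError and nothing moves.
- ticket.finish_job(): hands the job in, once; it reports no verdict.
Readings, each from a call of its own:
- arm.read_time(): time.
- arm.read_joint_positions(): joint angles.
- arm.read_dq(): joint speeds.
- arm.read_effort(): joint torques, N m.
- arm.read_tool_pos(): TCP position.
- arm.read_eef_rot(): TCP orientation.
- arm.read_ft_force(): force on the tool from outside, world axes, zero at the start.
- arm.read_wrist_torque(): the same for the moment, N m.
- arm.read_opening(): opening from 0.0 (shut) to 1.0 (fully open).
Only numpy, scipy, OpenCV 4.12 (cv2) and the standard library are available. Lean on these libraries where they do the work, as an engineer would, in place of code of your own. Each camera call takes 0.05 s, during which the arm holds its last target. There are 200 camera calls.

## Working session

There is one attempt and no reset: what is moved stays moved. The work goes in short steps, each a Python script; the robot and the scene stay as the last script left them, time stands still between calls to the robot, and variables do not carry over. Pictures are saved under pics/ and viewed, on a budget of 10 in all, crops included, one or two more only if the job needs it, and the job is handed in when it is done.

```bash
mkdir -p pics; ls
python3 - <<'E'
from station import arm, snapshot, camera_info
import cv2, numpy as np
for n in("scene","side"):
    cv2.imwrite(f"pics/{n}0.png",snapshot(n)); print(n,camera_info(n))
print(camera_info("wrist"),arm.read_tool_pos(),arm.read_eef_rot(),arm.read_time())
a=cv2.imread("pics/scene0.png");b=cv2.imread("pics/side0.png")
E
```

```text
pics
scene {'fx': 428.91179310837225, 'fy': 428.91179310837225, 'cx': 282.9996044123939, 'cy': 210.73296383316276, 'R': array([[ 0.52979181, -0.84805746,  0.01091735],
       [-0.57474966, -0.36845948, -0.73068491],
       [ 0.62368539,  0.38083614, -0.68262755]]), 't': array([-0.28586009,  0.368602  ,  0.56381714])}
side {'fx': 430.25160281702745, 'fy': 430.25160281702745, 'cx': 285.87320132773294, 'cy': 210.02329733677186, 'R': array([[ 0.98825715,  0.15249221,  0.00969177],
       [ 0.1350518 , -0.84203987, -0.52223546],
       [-0.07147598,  0.51741182, -0.85274627]]), 't': array([-0.55622397, -0.03479229,  1.01388924])}
{'fx': 302.49956986679484, 'fy': 302.49956986679484, 'cx': 276.545053153885, 'cy': 208.8874991824773, 'T_tool_cam': array([[ 8.87856111e-04, -2.92421916e-01,  9.56288991e-01,
        -6.97140010e-02],
       [ 9.99999593e-01,  1.05127708e-04, -8.96291927e-04,
        -4.34537850e-04],
       [ 1.61562933e-04,  9.56289398e-01,  2.92421890e-01,
        -7.49196184e-02],
       [ 0.00000000e+00,  0.00000000e+00,  0.00000000e+00,
         1.00000000e+00]])} [0.14791328 0.63240921 0.30282249] [ 0.08020082  0.70253993 -0.08188065  0.70235393] 0.1
```

View pics/scene0.png

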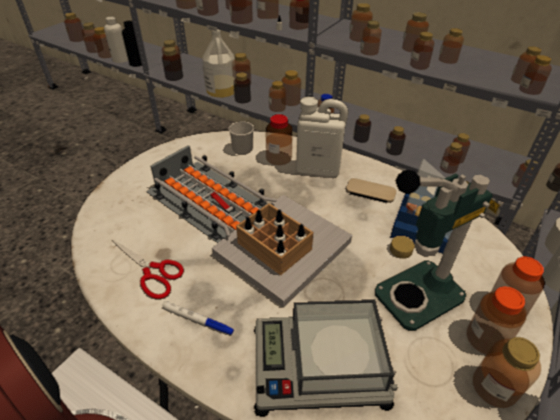

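View pics/side0.png

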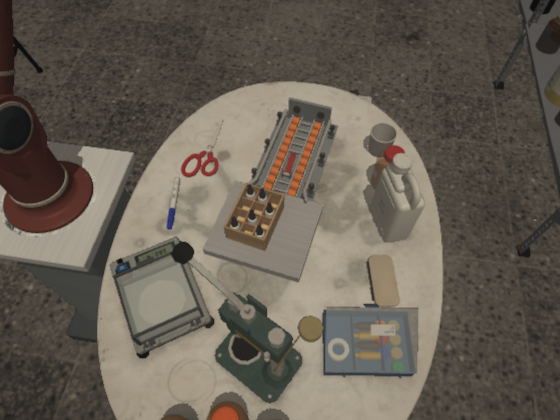

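The side view shows the lane running up the picture: plate front corners near (207,250) and (297,275), end stop near (308,108), crate near (255,215). Next I'll enlarge it and get coarse positions.

```bash
cat > h.py <<'E'
from station import arm, snapshot, camera_info
import cv2, numpy as np
from scipy.spatial.transform import Rotation as Rot
def cam(n):
    c=camera_info(n)
    if n=="wrist":
        T=np.eye(4);T[:3,:3]=Rot.from_quat(arm.read_eef_rot()).as_matrix();T[:3,3]=arm.read_tool_pos()
        M=np.linalg.inv(T@c["T_tool_cam"]);c["R"],c["t"]=M[:3,:3],M[:3,3]
    return {k:np.array(c[k]).tolist() for k in("fx","fy","cx","cy","R","t")}
def ray(c,px,z):
    R,t=np.array(c["R"]),np.array(c["t"]);o=-R.T@t
    d=R.T@np.array([(px[0]-c["cx"])/c["fx"],(px[1]-c["cy"])/c["fy"],1]);return o+d*(z-o[2])/d[2]
def proj(c,X):
    q=np.atleast_2d(X)@np.array(c["R"]).T+np.array(c["t"]);return np.c_[q[:,0]/q[:,2]*c["fx"]+c["cx"],q[:,1]/q[:,2]*c["fy"]+c["cy"]]
E
python3 - <<'E'
from h import *
c=cam("side")
for p,z in[((207,250),.024),((297,275),.024),((322,205),.024),((255,215),.06),((309,102),.068),((271,193),.03)]:print(p,ray(c,p,z))
a=cv2.imread("pics/side0.png")[90:285,195:350];cv2.imwrite("pics/sidec.png",cv2.resize(a,None,fx=3,fy=3,interpolation=cv2.INTER_CUBIC))
E
```

```text
(207, 250) [ 0.40676883 -0.0921154   0.024     ]
(297, 275) [ 0.60417458 -0.11871212  0.024     ]
(322, 205) [0.63657618 0.05946427 0.024     ]
(255, 215) [ 0.49712043 -0.0114551   0.06      ]
(309, 102) [0.57005246 0.33203188 0.068     ]
(271, 193) [0.51729191 0.0694309  0.03      ]
```

View pics/sidec.png

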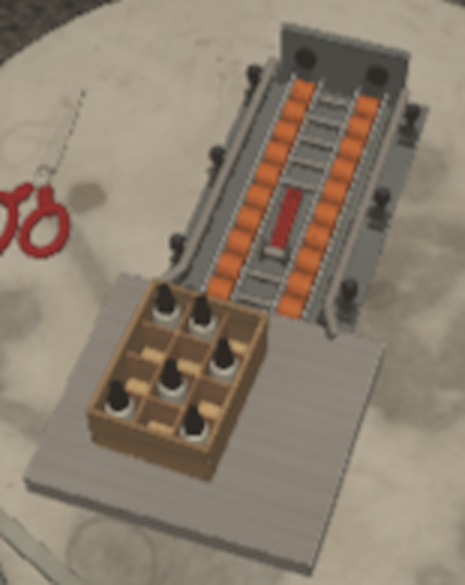

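Crop: plate corners at crop (25,485), (312,573), (385,345), (120,275). Crate rim corners at (157,282), (267,317), (211,455), (90,412). I'll fit both poses, then look through the wrist camera from above.

```bash
cat >> h.py <<'E'
from scipy.optimize import least_squares
def L2W(l,P):
    P=np.atleast_2d(P);return np.c_[l[0]+np.cos(l[2])*P[:,0]-np.sin(l[2])*P[:,1],l[1]+np.sin(l[2])*P[:,0]+np.cos(l[2])*P[:,1],P[:,2]]
def fit(c,P,px,x0):
    s=least_squares(lambda p:(proj(c,L2W(p,P))-px).ravel(),x0,loss="soft_l1");return s.x,(proj(c,L2W(s.x,P))-px).round(1)
def rel(l,k):
    d=np.array(k[:2])-l[:2];co,si=np.cos(l[2]),np.sin(l[2]);return np.array([co*d[0]+si*d[1],-si*d[0]+co*d[1],k[2]-l[2]])
def quat(yaw,):  # tool down, tool z along heading yaw, tool y to its left
    z=[np.cos(yaw),np.sin(yaw),0];y=[-np.sin(yaw),np.cos(yaw),0];return Rot.from_matrix(np.array([[0,0,-1],y,z]).T).as_quat()
E
python3 - <<'E'
from h import *
c=cam("side")
f=lambda a:np.array(a)/3+[195,90]
l,r=fit(c,[[-.19,.108,.024],[-.19,-.108,.024],[0,-.108,.024],[0,.108,.024]],f([(25,485),(312,573),(385,345),(120,275)]),[.5,.07,1.4]);print(l,r.tolist())
k,r=fit(c,[[.06,.0455,.074],[.06,-.0455,.074],[-.06,-.0455,.074],[-.06,.0455,.074]],f([(157,282),(267,317),(211,455),(90,412)]),[.5,0,1.4]);print(k,r.tolist(),rel(l,k))
p=L2W(l,[-.12,-.02,.33])[0];q=quat(l[2]);print(p,arm.ik(p,q))
arm.movep(p,q);arm.pause(.3)
cw=cam("wrist");im=snapshot("wrist");cv2.imwrite("pics/w1.png",im);import json;json.dump(cw,open("w1.json","w"))
cv2.imwrite("pics/w1v.png",cv2.resize(im,(800,600),interpolation=cv2.INTER_CUBIC))
print(arm.read_joint_positions(),arm.read_time())
E
```

```text
[0.53378669 0.07446565 1.41726036] [[-0.9, -0.3], [0.8, -0.5], [0.3, 0.8], [-0.3, 0.1]]
[ 0.49936756 -0.01040507  1.37142147] [[-0.3, -0.7], [1.8, -0.2], [0.0, 0.1], [-0.7, 0.7]] [-0.08913618  0.02103468 -0.04583889]
[ 0.53519941 -0.0471814   0.33      ] [ 0.72768979  0.64307682 -1.14774972  1.69380274  0.62118507  1.2212058
  2.41702763]
[ 0.72720299  0.64308458 -1.14771721  1.69380241  0.62115746  1.22119941
  2.41700483] 3.2083
```

View pics/w1v.png

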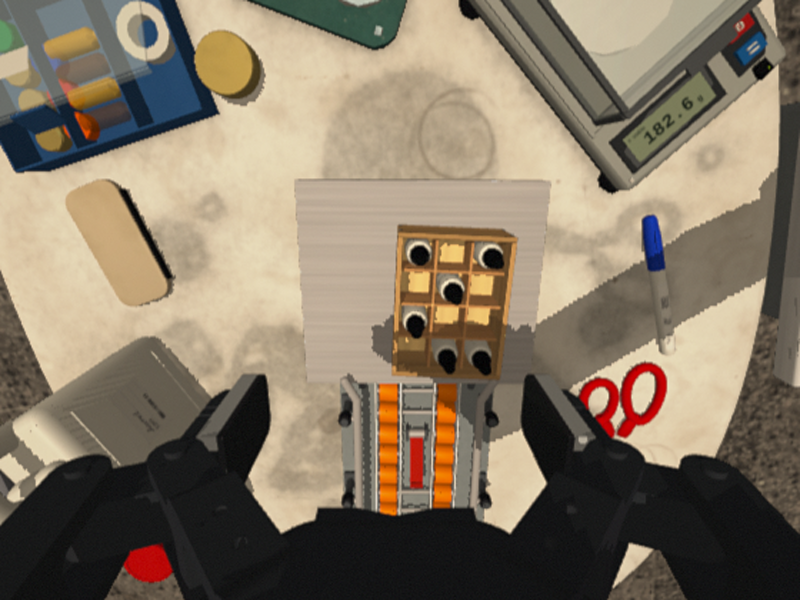

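The wrist view (right = lane +y, down = lane +x) shows the plate from (295,180) to (550,180) and down to about (305,382). The crate sits right of centre, front end near the plate edge and close to the left flare at (490,385). I'll crop for precise corners.

Run:
```python
import cv2
a=cv2.imread("pics/w1.png")[120:290,200:400];cv2.imwrite("pics/w1c.png",cv2.resize(a,None,fx=3.5,fy=3.5,interpolation=cv2.INTER_CUBIC))
```

```text
(no output)
```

View pics/w1c.png

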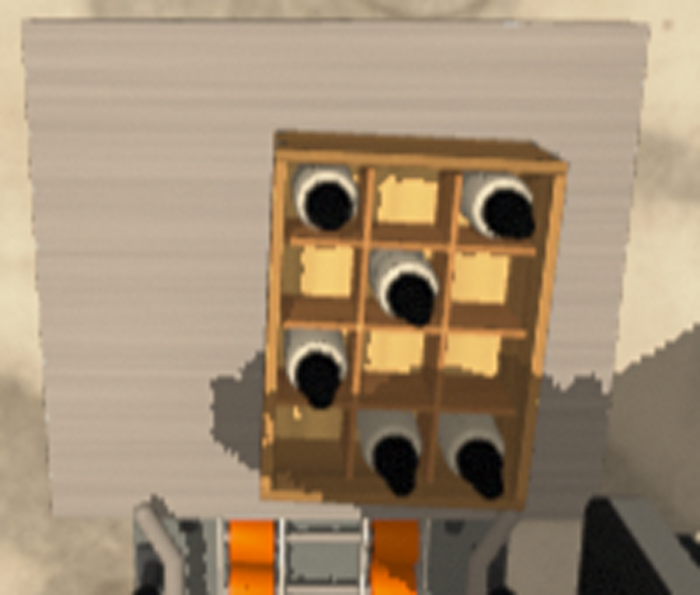

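Corners in this crop: plate (23,21), (649,26), (52,516). Crate rim (275,153), (567,162), (524,510), (262,500), rear bottom edge (278,131) and (537,142). Flare tips about (143,512) and (510,515).

Run:
```python
from h import *
import json
c=json.load(open("w1.json"))
f=lambda a:(np.array(a)+.5)/3.5-.5+[200,120]
PL=[[-.19,-.108,.024],[-.19,.108,.024],[0,-.108,.024]]
l,r=fit(c,PL,f([(23,21),(649,26),(52,516)]),[.53,.07,1.4]);print(l,r.tolist())
l2,r=fit(c,PL+[[-.01,-.0695,.038],[-.01,.0695,.038]],f([(23,21),(649,26),(52,516),(143,512),(510,515)]),[.53,.07,1.4]);print(l2,r.tolist())
k,r=fit(c,[[-.06,-.0455,.074],[-.06,.0455,.074],[.06,.0455,.074],[.06,-.0455,.074],[-.06,-.0455,.024],[-.06,.0455,.024]],f([(275,153),(567,162),(524,510),(262,500),(278,131),(537,142)]),[.5,0,1.4]);print(k,r.tolist(),rel(l,k),rel(l2,k))
# IK feasibility
for nm,pts,yw in[("rear",[(-.24,0,.25),(-.24,0,.12),(.10,0,.12),(.05,0,.25)],0),("rear180",[(-.24,0,.25),(-.24,0,.12),(.10,0,.12)],np.pi),("side-",[(-.1,.12,.25),(-.1,.12,.12),(-.1,.06,.12)],-np.pi/2),("side+",[(-.1,.12,.25),(-.1,.12,.12),(-.1,.06,.12)],np.pi/2)]:
    for p in pts:
        j=arm.ik(L2W(l,p)[0],quat(l[2]+yw));print(nm,p,None if j is None else np.round(j,2))
```

```text
[0.53247652 0.080967   1.4096986 ] [[-0.4, -0.2], [0.9, -0.2], [-0.4, 1.0]]
[0.53247617 0.08065522 1.40952611] [[-0.4, -0.5], [0.9, -0.4], [-0.4, 0.8], [0.1, 0.4], [-0.1, 0.3]]
[ 0.49550494 -0.00616804  1.37553645] [[0.3, -0.8], [1.1, 0.2], [0.8, 0.9], [-0.4, 0.9], [-0.8, -0.4], [-1.4, -0.4]] [-0.0919371   0.02251624 -0.03416214] [-0.09163319  0.0225501  -0.03398966]
rear (-0.24, 0, 0.25) [ 0.93  0.71 -1.1   1.85  0.73  1.05  2.51]
rear (-0.24, 0, 0.12) [ 0.81  0.86 -0.9   1.97  0.96  0.82  2.33]
rear (0.1, 0, 0.12) [ 0.14  0.9  -0.86  1.8   0.88  0.87  1.84]
rear (0.05, 0, 0.25) [ 0.32  0.73 -1.02  1.75  0.7   1.08  2.04]
rear180 (-0.24, 0, 0.25) [-0.22  0.57  0.75  1.89 -0.5   0.88  0.62]
rear180 (-0.24, 0, 0.12) [-0.09  0.75  0.56  1.99 -0.7   0.6   0.78]
rear180 (0.1, 0, 0.12) [-0.88  0.95  0.94  1.83 -0.98  0.91  0.37]
side- (-0.1, 0.12, 0.25) [ 0.49  0.39 -0.73  2.16  0.4   0.73  0.9 ]
side- (-0.1, 0.12, 0.12) [ 0.22  0.62 -0.4   2.29  0.72  0.35  0.61]
side- (-0.1, 0.06, 0.12) [ 0.29  0.67 -0.47  2.14  0.66  0.48  0.72]
side+ (-0.1, 0.12, 0.25) [-0.82  0.53  1.14  2.19 -0.67  0.83 -0.99]
side+ (-0.1, 0.12, 0.12) [-0.72  0.91  1.13  2.32 -1.27  0.84 -0.4 ]
side+ (-0.1, 0.06, 0.12) [-0.68  0.95  1.13  2.17 -1.2   0.91 -0.52]
```

Lane ≈ (0.5325, 0.0807, yaw 1.410). Crate in the lane frame ≈ (-92, +22.5 mm, -0.034 rad), with fit residuals of about 1 px. I'll square and centre it by pushing its left wall with two fingers spread along the lane.

```bash
cat >> h.py <<'E'
l=np.array([.53248,.0808,1.4096])
def go(x,y,z,v=None,yaw=0.):
    p,q=L2W(l,[x,y,z])[0],quat(l[2]+yaw)
    arm.movep(p,q) if v is None else arm.line_to(p,velocity=v,ori=q)
def lf():
    F=arm.read_ft_force();c,s=np.cos(l[2]),np.sin(l[2]);return np.round([c*F[0]+s*F[1],-s*F[0]+c*F[1],F[2]],2)
def look(name):
    import json
    cw=cam("wrist");im=snapshot("wrist");cv2.imwrite(f"pics/{name}.png",im);json.dump(cw,open(f"{name}.json","w"));return im
E
python3 - <<'E'
from h import *
Y=-np.pi/2
arm.move_gripper(.6);print(arm.read_opening())
go(-.095,.125,.25,None,Y);go(-.095,.125,.118,.15,Y);print(lf(),arm.read_time())
y=.125
go(-.095,.088,.118,.06,Y);print(lf())
for y in(.08,.072,.066,.061,.058):
    go(-.095,y,.118,.03,Y);print(y,lf(),rel(l,[*arm.read_tool_pos()[:2],0])[:2],arm.read_time())
im=look("w2");s=snapshot("side");cv2.imwrite("pics/side2.png",s)
b=cv2.resize(s[90:285,195:350],None,fx=2.15,fy=2.15,interpolation=cv2.INTER_CUBIC)
cv2.imwrite("pics/c2.png",np.hstack([cv2.resize(im,(446,b.shape[0])),b]))
E
```

```text
0.6009262919112686
[0.93 0.36 0.4 ] 6.0417
[ 1.04 -0.58 -0.24]
0.08 [-0.34  0.78 -0.9 ] [-0.09496984  0.0798369 ] 7.225
0.072 [-1.26  3.72  3.37] [-0.09601687  0.07406919] 7.6417
0.066 [-0.64  2.   -0.09] [-0.09522848  0.06639766] 7.9917
0.061 [-0.07  0.85 -1.09] [-0.09478754  0.06005088] 8.3083
0.058 [0.57 3.61 0.43] [-0.09484415  0.05827026] 8.5583
```

View pics/c2.png

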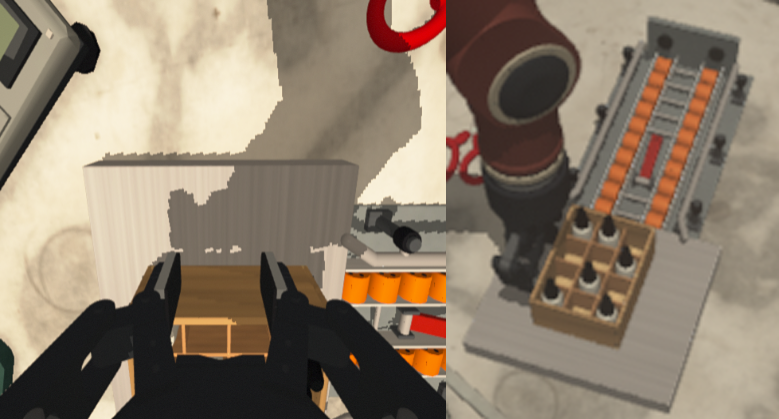

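The fingers lie flat against the crate's left wall, and the crate has moved towards the middle. I'll back off and measure again from above, on the way to the rear.

Run:
```python
from h import *
Y=-np.pi/2
go(-.095,.11,.118,.1,Y);go(-.095,.12,.25,.2,Y)
go(-.14,-.01,.30);arm.pause(.3)
im=look("w3");cv2.imwrite("pics/w3c.png",cv2.resize(im[120:310,170:390],None,fx=3.1,fy=3.1,interpolation=cv2.INTER_CUBIC));print(arm.read_time())
```

```text
11.8167
```

View pics/w3c.png

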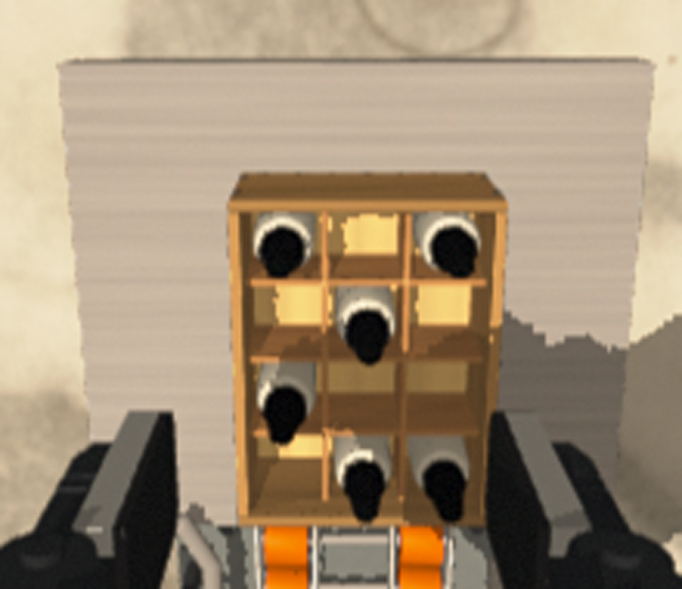

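Corners: plate (59,61), (654,61). Crate rim (229,209), (506,209), (239,524), rear bottom (243,175), (488,175). Wheel rows are centred at about 286 and 421 on row 540.

Run:
```python
from h import *
import json
c=json.load(open("w3.json"))
f=lambda a:(np.array(a)+.5)/3.1-.5+[170,120]
k,r=fit(c,[[-.06,-.0455,.074],[-.06,.0455,.074],[.06,-.0455,.074],[-.06,-.0455,.024],[-.06,.0455,.024]],f([(229,209),(506,209),(239,524),(243,175),(488,175)]),[.5,0,1.4]);print(k,r.tolist(),rel(l,k))
for p in f([(59,61),(654,61),(286,540),(421,540)]):print(rel(l,[*ray(c,p,.024)[:2],0])[:2])
```

```text
[ 0.51549822 -0.00615851  1.40681197] [[-0.1, -1.2], [1.6, -0.9], [-0.2, 2.6], [-0.1, 0.3], [-0.5, 0.6]] [-0.08855674  0.00280487 -0.00278803]
[-0.19063788 -0.10749831]
[-0.19067051  0.10684726]
[ 0.00663944 -0.02848418]
[0.00664794 0.02843358]
```

Lane features re-project within about 1 mm. The crate is at y = +2.8 mm, yaw -0.003 rad, well inside the 9 mm side clearance. Now the rear push, first part.

Run:
```python
from h import *
y=.002
go(-.215,y,.25);go(-.215,y,.122,.15);go(-.168,y,.122,.08);print(lf(),arm.read_time())
for x in(-.15,-.13,-.11,-.09):
    go(x,y,.122,.04);print(x,lf(),rel(l,[*arm.read_tool_pos()[:2],0])[:2],arm.read_time())
im=look("w4");s=snapshot("side");cv2.imwrite("pics/side4.png",s)
cv2.imwrite("pics/c4.png",np.hstack([cv2.resize(im,(420,315)),cv2.resize(s[130:235,220:347],(380,315),interpolation=cv2.INTER_CUBIC)]))
```

```text
[-0.19  0.3  -0.94] 14.0083
-0.15 [0.25 0.14 0.77] [-0.14930672  0.00203275] 14.6083
-0.13 [-0.27 -0.26  0.57] [-0.12929214  0.00202894] 15.2583
-0.11 [-0.09  0.25  0.1 ] [-0.10923435  0.00203107] 15.9083
-0.09 [-0.08  0.87  0.4 ] [-0.0891301   0.00205593] 16.5583
```

View pics/c4.png

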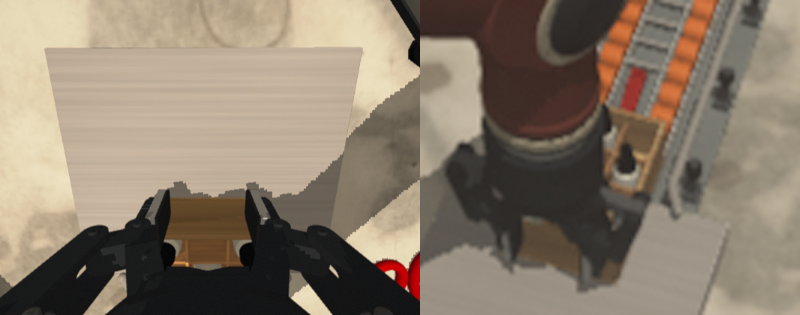

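The fingers sit flush on the rear wall and the crate's front is in the mouth with a gap to the right rail. Pushing on, with force-checked small steps at the end.

Run:
```python
from h import *
y=.002
for x in(-.05,0.,.05,.09,.102):
    go(x,y,.122,.05);print(x,lf(),rel(l,[*arm.read_tool_pos()[:2],0])[:2],arm.read_time())
x=.102
while x<.1155:
    x+=.0015;go(x,y,.122,.02);arm.pause(.1)
    F=np.mean([lf() for _ in range(4)],0);print(round(x,4),F,rel(l,[*arm.read_tool_pos()[:2],0])[:2])
    if F[0]<-4:break
go(.06,y,.122,.1);go(.05,y,.26,.2);go(.09,0,.32,.2);arm.pause(.2)
im=look("w5");s=snapshot("side");cv2.imwrite("pics/side5.png",s)
cv2.imwrite("pics/c5.png",cv2.resize(im,(800,600),interpolation=cv2.INTER_CUBIC));print(arm.read_time())
```

```text
-0.05 [ 0.94  0.34 -0.01] [-0.04959779  0.00213965] 17.6083
0.0 [-33.8    3.83  27.65] [-0.01585514  0.00185195] 18.7583
0.05 [-0.65 -0.12 -0.33] [0.05113733 0.00256202] 19.9083
0.09 [-0.33  0.09  0.5 ] [0.09036428 0.00201031] 20.8583
0.102 [-0.17  0.34 -1.08] [0.1029033  0.00214106] 21.25
0.1035 [ 0.01 -0.13  0.33] [0.10354862 0.00200651]
0.105 [-1.81 -0.1  -0.14] [0.10472708 0.00191163]
0.1065 [-0.95 -0.43 -0.82] [0.10649342 0.00194837]
0.108 [-1.1   0.29 -1.43] [0.10825523 0.00204575]
0.1095 [-1.04  0.02 -0.28] [0.10975989 0.00205313]
0.111 [-0.82  0.05  0.66] [0.11117986 0.00205533]
0.1125 [-0.55  0.58 -0.28] [0.11260949 0.00202153]
0.114 [-3.13  0.87  1.23] [0.11322184 0.00185986]
0.1155 [-6.27  0.89  3.89] [0.11367111 0.0015598 ]
26.7583
```

View pics/c5.png

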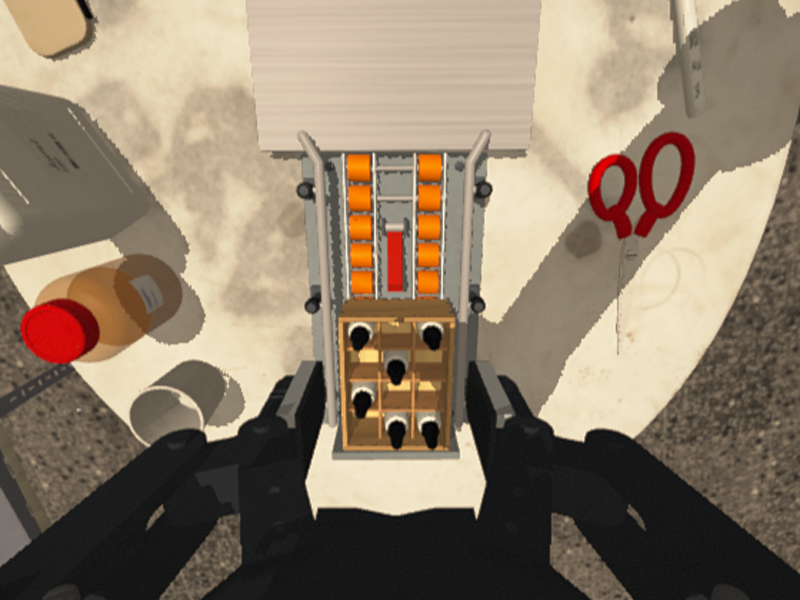

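The crate stands at the far end between the rails with all six bottles in place. The red pawl is visible behind it at (395,230–292), and can, cup and scissors are undisturbed. There was one 34 N reading with 16 mm of lag near x≈0, which I need to understand, so I'm measuring the end state and enlarging this view.

Run:
```python
from h import *
a=cv2.imread("pics/w5.png")[145:330,205:355];b=cv2.imread("pics/side5.png")[90:220,225:350]
cv2.imwrite("pics/c5z.png",np.hstack([cv2.resize(a,None,fx=3.2,fy=3.2,interpolation=cv2.INTER_CUBIC),cv2.resize(b,(320,592),interpolation=cv2.INTER_CUBIC)]))
```

```text
(no output)
```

View pics/c5z.png

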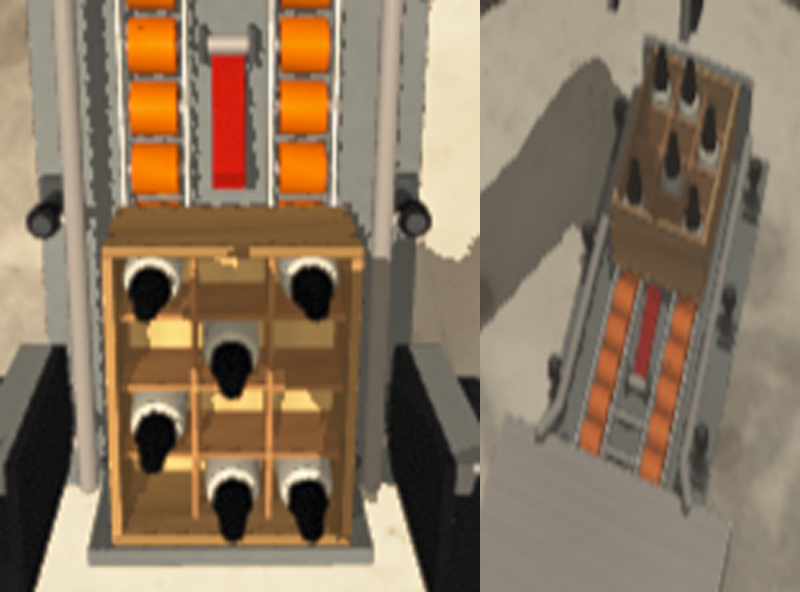

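Rim corners at (104,248), (365,248), (355,545), (114,545), rear bottom (115,208) and (353,208). Pawl nose top edge is at (228,175), with its nose face visible below it down to 188, and clear of the crate's rear edge.

Run:
```python
from h import *
import json
c=json.load(open("w5.json"))
f=lambda a:(np.array(a)+.5)/3.2-.5+[205,145]
k,r=fit(c,[[-.06,-.0455,.074],[-.06,.0455,.074],[.06,.0455,.074],[.06,-.0455,.074],[-.06,-.0455,.024],[-.06,.0455,.024]],f([(104,248),(365,248),(355,545),(114,545),(115,208),(353,208)]),[.56,.26,1.4]);print(r.tolist(),rel(l,k))
for z in(.024,.033):
    print(z,((proj(c,L2W(l,[.115,0,z]))-[205,145]+.5)*3.2-.5),rel(l,[*ray(c,f((228,175)),z)[:2],0])[:2])
print("gap rear",[rel(l,[*ray(c,f((u,208)),.024)[:2],0])[:2] for u in(115,353)])
print("wheels mid",[rel(l,[*ray(c,f((u,105)),.024)[:2],0])[:2] for u in(153,305)])
print(lf(),arm.read_tool_pos())
```

```text
[[-0.5, 0.1], [0.7, 0.0], [-0.2, 0.5], [0.1, 0.6], [0.9, -0.6], [-1.1, -0.7]] [ 0.18378576  0.00246106 -0.00143084]
0.024 [[227.31048449 184.46098048]] [0.11117841 0.00027729]
0.033 [[227.31893732 190.80074833]] [0.10876265 0.00027306]
gap rear [array([ 0.12449983, -0.04417242]), array([0.12472887, 0.04942593])]
wheels mid [array([ 0.08351934, -0.02823085]), array([0.08364107, 0.02967873])]
[ 0.49 -0.44  0.24] [0.54684617 0.16860108 0.3189286 ]
```

The crate is at x = 183.8 mm, y = 2.5 mm, yaw -0.001 rad, so it's home. To confirm the pawl state, I'll compare its red region in the fixed side camera with the first picture, when it was up.

Run:
```python
from h import *
cs=cam("side");sc=snapshot("scene");cv2.imwrite("pics/scene5.png",sc)
def m(n,c):
    im=cv2.imread(f"pics/{n}.png").astype(int);M=(im[...,2]>110)&(im[...,1]<60)
    q=proj(c,L2W(l,[.09,0,.03]))[0];v,u=np.nonzero(M);s=np.hypot(u-q[0],v-q[1])<28;return s.sum(),u[s].min(),u[s].max(),v[s].min(),v[s].max(),u[s].mean().round(2),v[s].mean().round(2)
for n in("side0","side5"):print(n,m(n,cs))
for n in("scene0","scene5"):print(n,m(n,cam("scene")))
for z in(.024,.033):print(z,proj(cs,L2W(l,[.115,0,z])),proj(cam("scene"),L2W(l,[.115,0,z])))
d=cv2.absdiff(cv2.imread("pics/side0.png"),cv2.imread("pics/side5.png")).max(2)
for nm,(u0,u1,v0,v1) in dict(scis=(178,222,150,178),cup=(366,398,120,160),can=(370,420,145,240),scraper=(365,400,252,308),gold=(296,325,314,342)).items():print(nm,(d[v0:v1,u0:u1]>40).mean().round(3))
```

```text
side0 (np.int64(85), np.int64(286), np.int64(294), np.int64(153), np.int64(172), np.float64(290.05), np.float64(162.31))
side5 (np.int64(86), np.int64(286), np.int64(294), np.int64(153), np.int64(172), np.float64(290.08), np.float64(162.2))
scene0 (np.int64(146), np.int64(193), np.int64(243), np.int64(179), np.int64(221), np.float64(219.12), np.float64(201.36))
scene5 (np.int64(122), np.int64(197), np.int64(228), np.int64(189), np.int64(208), np.float64(218.29), np.float64(199.9))
0.024 [[293.26058473 154.31857578]] [[212.55416664 194.20816589]]
0.033 [[293.35058808 151.97858746]] [[212.1467749  191.16080862]]
scis 0.7
cup 0.0
can 0.0
scraper 0.0
gold 0.0
```

Run:
```python
from station import arm,ticket
print(arm.read_time(),ticket.finish_job())
```

```text
the job is handed in; nothing more can be done
26.8083 None
```

The crate is home at the end of the lane with the red stop up behind it. I handed the job in at 26.8 s, with the gripper about 0.3 m above the table, touching nothing. No verdict was reported.

**What I did:** I found the lane and crate in the side and wrist pictures. I squared and centred the crate by pushing its left wall with two spread fingers. That took it from 22.5 mm to 2.8 mm off the middle. I then pushed its rear wall straight down the lane until the force rose to 6 N at the buffers, and backed off.

**Last checks:**
- **Crate:** it stands at x = 183.8 mm, y = +2.5 mm and about 0 rad to the lane. All six bottles stand in their cells.
- **Red stop:** in the side camera it looks the same as at the start, when it was up. The pixel bounds are identical, and its centre moved by about 0.1 px.
- **Other objects:** the cup, can, scraper and gold cap show no change. I didn't compare the amber bottle numerically.

**Doubtful:**
- **Force spike:** partway in, with the crate's front edge about at the stop's nose, I read 34 N along the lane and 28 N upward, and the gripper lagged 16 mm. It then cleared. This is far more than the 2 N expected for pressing the stop down. The cause is unconfirmed. The sideways force was only 4 N and nothing looked disturbed afterwards, but I can't rule out a brief touch on a rail or a brief lift of the crate.
- **Scissors:** the comparison was inconclusive because that region of the side picture had changed, probably from the arm or its shadow. They look in place in the wrist picture.
- **Scene camera:** its red-stop count also differed from the start (122 against 146 pixels). The two pictures may not be comparable, because the crate was partly in that view at first.

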